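# Hold a module board inside a shielded test box through its lid slot

### The job

Take the board carrier out of its stand by the grip on top, lower it upright through the slot in the lid of the grey test box until the whole frame with the board is below the lid and only the grip stands out, and keep holding it there, hanging free of the box's floor and not leaning on the slot: the program finishes while the gripper holds the carrier. The carrier is delicate: grip it lightly (under 60 N), never press it hard against the box, and leave the side cutters and the stamp alone.

Things in the scene. Friction and masses are not known exactly. Their poses are not given: they have to be found in the camera images.
- carrier: grey plastic frame with a small green circuit board in it, 16 mm thick (own x) x 48 mm wide (own y) x 72 mm high, the lowest 6 mm only 12 x 44. On top, in the middle, a grip plate 12 x 40 mm (x, y), 40 mm high (112 mm in all), best pinched across its 12 mm thickness. 0.12 kg. Starts upright in the stand. Origin: centre of the underside; own z up; the board shows on the -x side
- grip (a point): centre of the top face of the carrier's grip plate, 112 mm above the carrier's underside
- carrier_stand: dark steel stand, fixed: foot 70 x 90 mm and a socket block 35 x 67 mm, top 30 mm above the desk, whose pocket (19 x 51 mm, 22 mm deep) holds the foot of the carrier; the carrier's underside is 8 mm above the desk. It lifts straight up out. Origin: on the desk under the middle of the pocket; y along the pocket
- test_box: grey hollow metal box with an aluminium lid, fixed, 106 x 126 mm (own x, y) over the lid, lid top 110 mm above the desk; thin bow handles on the +y and -y sides reach 14 mm farther out. Origin: on the desk under the middle, z up. Between box and stand, toward the back, stands a bench instrument 104 mm high: carry things over it with room to spare
- slot (a point): centre of the slot in the middle of the lid, level with the lid's top face. Slot 52 mm long (own y) and 20 mm wide (own x): 2 mm of clearance on each side of the carrier's 48 x 16 mm. Lid 6 mm thick, rim bevelled by 2 mm; inside is empty down to the floor, 100 mm below the lid's top. The carrier may go in either way round
- side_cutters: side cutters with two handles, 52 x 136 x 13 mm, lying loose on the desk: leave alone; origin at the middle of the underside
- stamp: small wooden hand stamp, 18 x 44 x 54 mm, standing loose on the desk: leave alone; origin at the middle of the underside
Mind the look-alikes: they are no part of the job. There is more than one size of the carrier; the job needs the largest.

How it is judged (in metres and radians):
On the way:
1. the carrier is held by the gripper, clear above its stand (contact force between the fingers and carrier above 1 N and height (world z) of carrier above 0.04 m and contact force between carrier and carrier_stand below 0.05 N), for 0.1 s.
At the end, for the whole second after the job is handed in: The gripper still holds the carrier, which hangs upright (within 0.1 rad) and still in the slot, within 5 mm of its middle, its frame wholly below the lid's top (underside 72 to 98 mm below it), and presses on the box with less than 1.5 N (contact force between the fingers and carrier above 1 N and z of carrier in the frame of slot between -0.098 and -0.072 m and x of carrier in the frame of slot between -0.005 and 0.005 m and y of carrier in the frame of slot between -0.005 and 0.005 m and angle between the z axis of carrier and the z axis of slot, either way round below 0.1 rad and contact force between carrier and test_box below 1.5 N and linear speed of carrier below 0.02 m/s); the arm keeps its last pose, push and grip.
It fails at once if a finger squeezes the carrier with more than 60 N (120 N summed over both fingers) (contact force between the fingers and carrier above 120 N).
It fails at once if the carrier is pressed against the box with more than 20 N (contact force between carrier and test_box above 20 N).
It fails at once if the side cutters or the stamp are moved by more than 30 mm (distance of any of side_cutters, stamp from where it was at the start of the episode above 0.03 m).
It also fails if it takes over 48 s, if anything falls off the work surface, if the arm or the gripper's body presses on something with over 40 N, if the wrist force passes 120 N, or if a joint passes its speed limit or range.

### The arm

A 7-joint arm with a two-finger parallel gripper is mounted at the origin on a cart in front of the work surface, level with it; the furniture and walls round the work are solid. World frame = base frame: x ahead of the robot, y to its left, z up, the work surface at z = 0. Lengths are in mm, angles in degrees, forces in N, time in s.
With the tool pointing down it reaches from about 425 to 925 mm from the base axis. Payload 6.8 kg.
Tool frame: the origin (TCP) lies at the very end of the fingers, on their centre line; the grasp point (between the pads) lies 19 mm behind it; y points along the fingers, z is the direction in which the jaws open and shut, and the axes are right-handed (so a half turn about y gives the same grasp; the last joint's range is limited). The gripper opens to 88 mm and grips with 3 to 60 N. Pads are 20 mm wide; open, the fingers measure 115 mm over their backs; the gripper's body (75 mm by 178 mm) begins 61 mm behind the grasp point.
Start: joints at [-70.365, 27.33, 1.283, 89.118, -0.659, 63.558, -4.761], TCP at [294.087, 607.586, 193.164] pointing down, gripper open.
Joint ranges: [-169.35, 169.35], [-19.33, 120.38], [-80.79, 83.38], [13.8, 139.57], [-78.32, 258.32], [9.67, 109.79], [-169.56, 169.56]. Speed limits (degrees/s): [136.94, 136.94, 180, 180, 180, 180, 180].

### API

Orientations are given as a 3x3 rotation matrix whose columns are the frame's x, y, z axes.
In Python, from station import env gives the robot as it stands.
- The arm moves only by the tool apply_moves, never from a script. Its argument "rows" is a list of rows, each an object of numbers: "jaw": the opening, from 0 (shut) to 1 (fully open); "dx", "dy", "dz": the shift along the world's x, y, z in m; "spin": the turn about the world's z in degrees. A call has 1 to 8 rows; each row shifts and turns the pose as measured when the row begins; what a row does not reach is not made up. A row lasts 1/8 s, in which the tool goes at most 62.5 mm and 10.7 degrees, less where a joint would pass 70% of its speed; a pose out of reach is approached as far as the arm can. A call with a gripper value outside its range is refused whole. The fingers move at their own pace and stop on an object; "grip_force" is the grip in N (left out, the last holds). Time passes only in rows, so rows that do not move let the fingers close. It gives the time, the measured TCP pose, the force and the opening at its end, in the units of the state.
- env.state(): the state, without advancing time (a new reading comes with each control period).
- env.get_image(name): name is "side" or "top" or "wrist"; returns the picture (384x512x3 uint8, blue, green, red); there is no depth.
- env.get_calibration(name): a dict with "K" (3x3 intrinsics, pixels), "k1" (the pictures are not rectified: a ray, as slopes to the right and down, at radius r is drawn at 1 + k1 r^2 times it, then the intrinsics apply), "camera_from_world" (4x4, takes a point from world to camera coordinates); the wrist camera has in their place "tool_from_camera" (4x4, takes a point from camera to tool coordinates, whose origin is the TCP and whose axes are the tool frame's). Camera axes: x right, y up, looking along -z (the intrinsics and any distortion apply to the point x, -y, -z); pixel columns grow to the right and rows downward; lengths in mm; the calibration is good to about 2 mm. A picture is of the moment at which its call begins: read the wrist's pose just before it. get_calibration takes no time and is no camera call.
- env.job_done(): hands the job in, once; it reports no verdict.
The state is a dict: "time_s": time; "joint_positions": joint angles; "joint_velocities": joint speeds; "effort": joint torques, N m; "ee_pos": TCP position; "tcp_rot": TCP orientation; "wrist_force": force on the tool from outside, world axes, zero at the start; "ft_torque": the same for the moment, N m; "finger_gap": finger opening in mm.
Only numpy, scipy, OpenCV 4.12 (cv2) and the standard library are available. Lean on these libraries where they do the work, as an engineer would, in place of code of your own. Each camera call takes 0.05 s, during which the arm holds its last target. There are 200 camera calls.

## Working session

There is one attempt and no reset: what is moved stays moved. The work goes in short steps, Python scripts to look and compute and a tool call to move; the robot and the scene stay as the last step left them, time stands still between calls to the robot, and variables do not carry over. Pictures are saved under pics/ and viewed, about 8 in all and at most 12, crops included, and the job is handed in when it is done.

Besides the shell and the picture viewer there is one more tool, called after "Request:" by a JSON object that holds its "method" and its "body". apply_moves: Moves the arm, as the interface text tells. Its arguments: {"type":"object","properties":{"rows":{"type":"array"},"grip_force":{"type":"number"}},"required":["rows"]}

```bash
ls; mkdir -p pics
cat > h.py <<'E'
import numpy as np, cv2
from station import env
def cal(n):
    c=env.get_calibration(n); s=env.state()
    K=np.array(c["K"],float)
    if "camera_from_world" in c: M=np.array(c["camera_from_world"],float)
    else:
        T=np.eye(4);T[:3,:3]=s["tcp_rot"];T[:3,3]=s["ee_pos"]
        M=np.linalg.inv(T@np.array(c["tool_from_camera"],float))
    return K,float(c["k1"]),M
def ray(C,px):
    K,k1,M=C
    p=np.linalg.inv(K)@[px[0],px[1],1.]; d=p[:2].copy(); u=d.copy()
    for _ in range(30): u=d/(1+k1*(u@u))
    W=np.linalg.inv(M); return W[:3,3],W[:3,:3]@np.array([u[0],-u[1],-1.])
def onz(C,px,z):
    o,d=ray(C,px); return o+d*(z-o[2])/d[2]
def proj(C,P):
    K,k1,M=C; p=M[:3,:3]@np.asarray(P,float)+M[:3,3]; u=np.array([p[0],-p[1]])/-p[2]
    u=u*(1+k1*(u@u)); return (K@[u[0],u[1],1])[:2]
E
python3 - <<'E'
from h import *
ims=[]
for n in ["side","top","wrist"]:
    C=cal(n); im=env.get_image(n); cv2.imwrite(f"pics/{n}0.png",im)
    o,d=ray(C,(256,192)); print(n,o.round(),d.round(2),C[1])
    ims.append(im)
s=env.state(); print(np.round(s["tcp_rot"],3),s["ee_pos"],s["time_s"],s["finger_gap"])
for n in ("side","top"):
    cv2.imwrite(f"pics/{n}1.png",cv2.resize(ims[["side","top"].index(n)],(800,600),interpolation=cv2.INTER_CUBIC))
E
```

```text
pics
side [  468. -1404.   709.] [ 0.    0.89 -0.45] 1.925718376699923e-05
top [ 388. -118. 1231.] [ 0.07  0.01 -1.  ] -0.07408241185172115
wrist [234. 636. 383.] [ 0.23 -0.1  -0.97] 0.024785006744818767
[[ 0.9   -0.001  0.436]
 [-0.436 -0.001  0.9  ]
 [ 0.    -1.    -0.001]] [293.89149882 607.13154002 192.42498799] 0.15 87.92294077259675
```

View pics/top1.png

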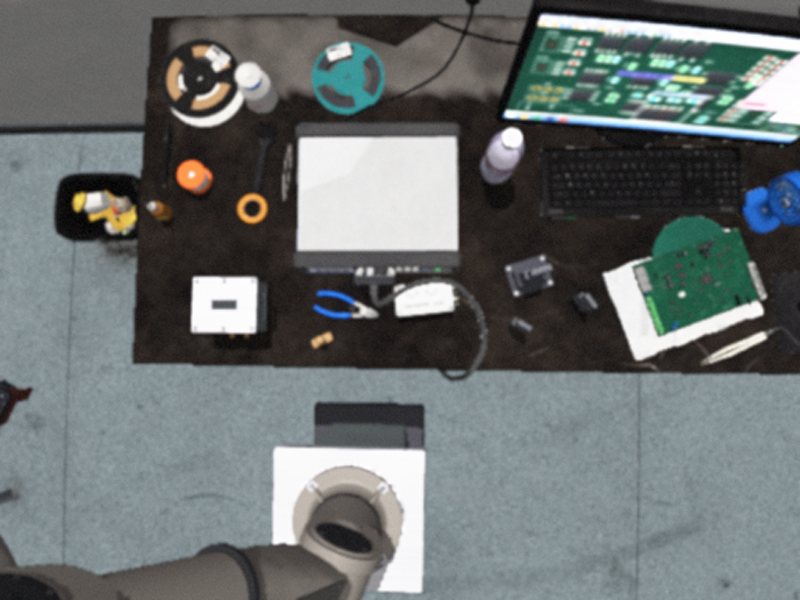

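View pics/side1.png

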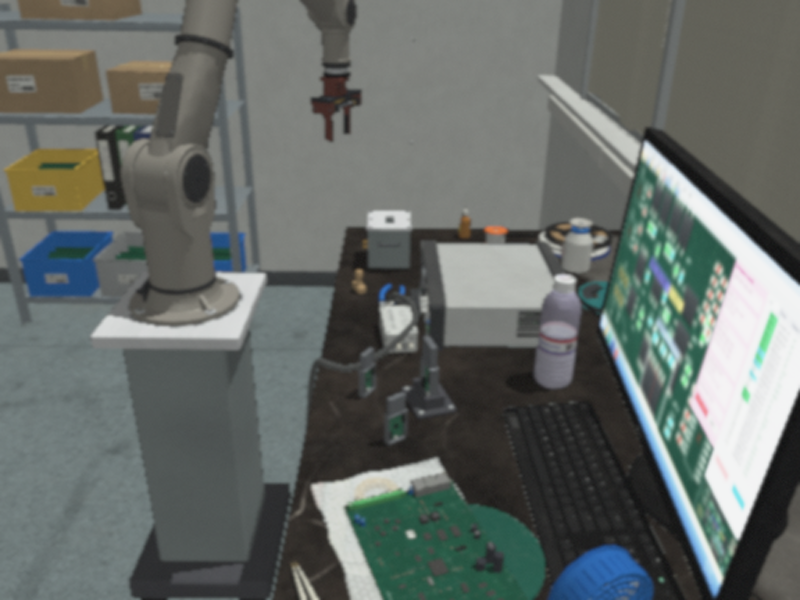

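Top view: the box with its slot is at (224,304) and the stand at (530,275). Carrier candidates are the one in the stand at (540,270) and the free-standing look-alikes at (522,326) and (585,302). The task says the carrier starts in the stand, and it looks tallest in the side view at (430,370). I'll check that in a close crop.

Run:
```python
from h import *
f=512/800
C=cal("top")
for n,p,z in [("slot",(224,304),110),("stand foot",(530,277),5),("griptop",(540,268),120),("look1",(522,322),100),("look2",(585,298),80),("boxTL",(192,277),110),("boxTR",(257,277),110),("boxBL",(192,332),110),("boxBR",(257,332),110),("instr BL",(297,265),104),("cutter",(345,305),5),("stamp",(321,339),50)]:
    print(n,onz(C,(p[0]*f,p[1]*f),z).round())
t=cv2.imread("pics/top0.png")[150:230,310:400]; s=cv2.imread("pics/side0.png")[190:290,215:305]
a=cv2.resize(t,(400,356),interpolation=cv2.INTER_CUBIC);b=cv2.resize(s,(396,440),interpolation=cv2.INTER_CUBIC)
o=np.zeros((440,800,3),np.uint8);o[:356,:400]=a;o[:,400:796]=b;cv2.imwrite("pics/crop.png",o)
```

```text
slot [448. 239. 110.]
stand foot [ 522. -382.    5.]
griptop [ 527. -376.  120.]
look1 [ 423. -346.  100.]
look2 [ 474. -476.   80.]
boxTL [501. 305. 110.]
boxTR [502. 175. 110.]
boxBL [392. 301. 110.]
boxBR [395. 171. 110.]
instr BL [528.  97. 104.]
cutter [456.  11.   5.]
stamp [383.  54.  50.]
```

View pics/crop.png

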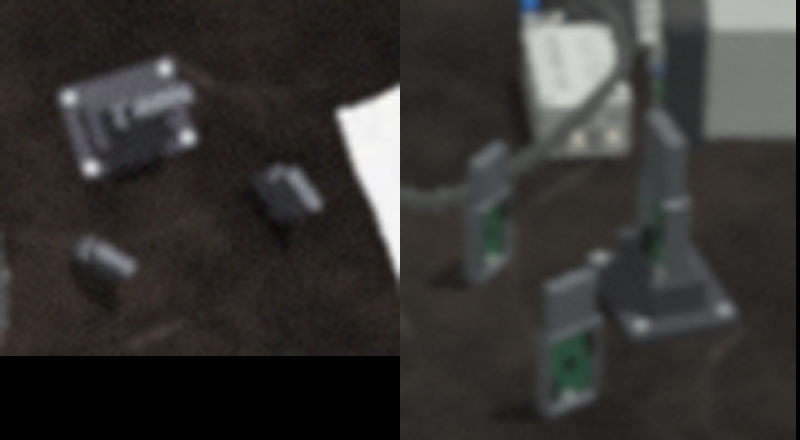

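The crop confirms it: the carrier in the stand at crop (665,190) is the tallest. The other two, at (490,215) and (570,340), stand free and are smaller. I'll go over the box first to see the slot from the wrist camera.

Request:
{"method": "apply_moves", "body": {"rows": [{"dx": 0.02,"dy": -0.04,"dz": 0.025,"spin": -8,"jaw": 1},{"dx": 0.02,"dy": -0.05,"dz": 0.02,"spin": -8,"jaw": 1},{"dx": 0.02,"dy": -0.05,"dz": 0.02,"spin": -8,"jaw": 1},{"dx": 0.02,"dy": -0.05,"dz": 0.02,"spin": -8,"jaw": 1},{"dx": 0.02,"dy": -0.05,"dz": 0.01,"spin": -8,"jaw": 1},{"dx": 0.02,"dy": -0.05,"dz": 0.01,"spin": -8,"jaw": 1},{"dx": 0.02,"dy": -0.05,"spin": -8,"jaw": 1},{"dx": 0.01,"dy": -0.03,"spin": -3,"jaw": 1}]}}

```text
validation failed for argument at $.ro...
```

Run:
```python
from h import *
C=cal("wrist"); s=env.state(); im=env.get_image("wrist"); cv2.imwrite("pics/w1.png",im)
print(s["ee_pos"],np.round(s["tcp_rot"],3),np.round(s["joint_positions"]),s["time_s"])
print(proj(C,(448,239,110)))
m=(cv2.cvtColor(im,cv2.COLOR_BGR2GRAY)<90).astype(np.uint8)
cs,_=cv2.findContours(m,cv2.RETR_LIST,cv2.CHAIN_APPROX_NONE)
for c in cs:
    if cv2.contourArea(c)>300:
        r=cv2.minAreaRect(c); print(r, onz(C,r[0],110).round(1))
```

```text
[293.89149882 607.13154002 192.42498799] [[ 0.9   -0.001  0.436]
 [-0.436 -0.001  0.9  ]
 [ 0.    -1.    -0.001]] [-70.  27.   1.  89.  -1.  64.  -5.] 0.15
[ 21.99660258 440.34719878]
((341.002197265625, 341.125732421875), (228.0370330810547, 9.07002067565918), 0.3350592255592346) [486.8 616.4 110. ]
((337.0, 322.0), (88.0, 30.0), -0.0) [463.4 621.4 110. ]
((286.0, 318.5), (116.0, 37.0), -0.0) [436.8 575.3 110. ]
((440.75494384765625, 284.47882080078125), (66.62797546386719, 28.93824577331543), 76.50426483154297) [467.2 731.1 110. ]
((65.57355499267578, 284.4457702636719), (30.722360610961914, 66.8492202758789), 21.595312118530273) [303.6 392.8 110. ]
((392.1499938964844, 234.949951171875), (55.25465393066406, 31.135562896728516), 37.87498474121094) [396.2 705.8 110. ]
((255.5, 291.5), (183.0, 511.0), 90.0) [394.6 560.3 110. ]
((38.68397521972656, 112.7715072631836), (84.90707397460938, 94.62254333496094), 79.07720184326172) [154.2 467.4 110. ]
((59.48445129394531, 129.25906372070312), (111.06758117675781, 104.08535766601562), 59.74356460571289) [173.5 475.2 110. ]
```

View pics/w1.png

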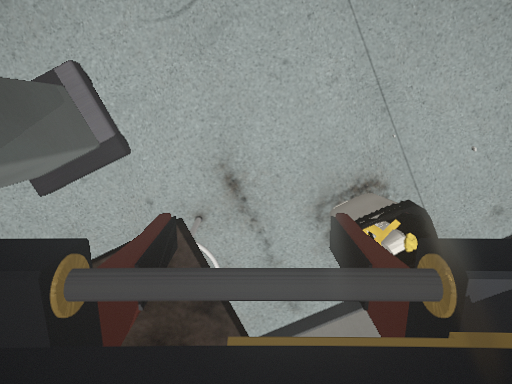

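The wrist picture shows the fingers at (175,215) and (340,215). The free view is above row 210, on the tool's −x side. The move was refused, probably because rows need every key, so nothing moved.

Request:
{"method": "apply_moves", "body": {"rows": [{"dx": 0.02,"dy": -0.04,"dz": 0.025,"spin": -8,"jaw": 1},{"dx": 0.02,"dy": -0.05,"dz": 0.02,"spin": -8,"jaw": 1},{"dx": 0.02,"dy": -0.05,"dz": 0.02,"spin": -8,"jaw": 1},{"dx": 0.02,"dy": -0.05,"dz": 0.02,"spin": -8,"jaw": 1},{"dx": 0.02,"dy": -0.05,"dz": 0.02,"spin": -8,"jaw": 1},{"dx": 0.02,"dy": -0.055,"dz": 0.02,"spin": -8,"jaw": 1},{"dx": 0.02,"dy": -0.055,"dz": 0.0,"spin": -8,"jaw": 1},{"dx": 0.02,"dy": -0.055,"dz": 0.0,"spin": -3,"jaw": 1}]}}

```text
time_s: 1.2
ee_pos: [452.9, 193.9, 318.8]
tcp_rot: [[0.065, -0.003, 0.998], [-0.998, 0.004, 0.065], [-0.005, -1.0, -0.003]]
wrist_force: [1.2, 0.4, -0.4]
finger_gap: 87.8
```

```bash
cat > look.py <<'E'
from h import *
import sys
for _ in range(3): env.get_image("top")
C=cal("wrist"); s=env.state(); im=env.get_image("wrist"); cv2.imwrite(f"pics/{sys.argv[1]}.png",im)
np.save(f"pics/{sys.argv[1]}.npy",C[2])
print(s["ee_pos"],np.round(s["tcp_rot"],3).tolist(),np.round(s["joint_positions"]),s["time_s"])
for P in eval(sys.argv[2]): print(P,proj(C,P).round())
E
python3 look.py w2 "[(448,239,110)]"
python3 - <<'E'
from h import *
C=cal("wrist"); im=cv2.imread("pics/w2.png")
m=(cv2.cvtColor(im,cv2.COLOR_BGR2GRAY)<100).astype(np.uint8)
cs,_=cv2.findContours(m,cv2.RETR_LIST,cv2.CHAIN_APPROX_NONE)
for c in cs:
    if cv2.contourArea(c)>300:
        r=cv2.minAreaRect(c); print(np.round(r[0]),np.round(r[1]),r[2], onz(C,r[0],110).round(1))
E
```

```text
[453.61011792 192.33594963 318.87305629] [[0.061, -0.003, 0.998], [-0.998, 0.004, 0.061], [-0.004, -1.0, -0.003]] [-51.   3.  23. 105.  -2.  72. -25.] 1.35
(448, 239, 110) [251. 128.]
[250. 320.] [37. 36.] 0.0 [462.3 -45.4 110. ]
[345. 319.] [72. 38.] 1.080924153327942 [606.8 -32.9 110. ]
[148. 324.] [55. 47.] 0.0 [307.7 -61.3 110. ]
[337. 288.] [204.  24.] -0.0 [587.7  17.7 110. ]
[422. 226.] [53. 14.] 2.2906100749969482 [693.2 122.3 110. ]
[413. 242.] [135.  53.] 2.385944128036499 [685.3  97.2 110. ]
[205. 228.] [27. 19.] 66.03751373291016 [390.   98.6 110. ]
[325. 240.] [58. 26.] 85.60128784179688 [561.1  92.1 110. ]
[421. 190.] [76. 10.] 8.130102157592773 [680.4 173.7 110. ]
[153. 178.] [38. 19.] 72.89727020263672 [318.  165.5 110. ]
[380. 144.] [21. 23.] 90.0 [616.8 230.7 110. ]
[380. 145.] [38. 41.] 45.0 [616.8 230.7 110. ]
[250. 122.] [ 88. 107.] 3.0127875804901123 [444.2 248.4 110. ]
[447.  63.] [45. 59.] 68.1985855102539 [679.7 333.8 110. ]
[256. 192.] [383. 511.] 90.0 [457.9 156.5 110. ]
```

View pics/w2.png

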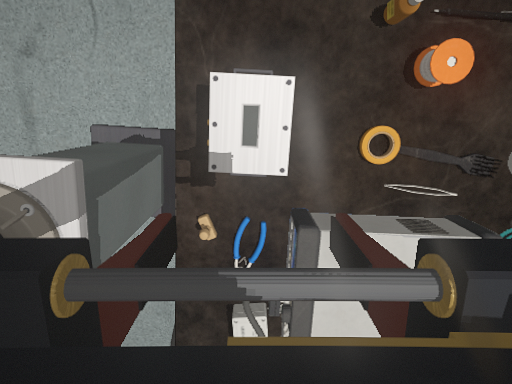

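The lid spans (210,72)–(294,177) and the slot is at (251,125). I'll measure both, using the calibrated ray at z=110.

Run:
```python
from h import *
C=cal("wrist"); im=cv2.imread("pics/w2.png"); g=cv2.cvtColor(im,cv2.COLOR_BGR2GRAY)
def pr(m,lo):
    cs,_=cv2.findContours(m.astype(np.uint8),cv2.RETR_EXTERNAL,cv2.CHAIN_APPROX_NONE)
    c=max(cs,key=cv2.contourArea); r=cv2.minAreaRect(c); b=np.array([onz(C,p,110)[:2] for p in cv2.boxPoints(r)])
    print(r, b.round(1).tolist(), b.mean(0).round(1)); 
    e=[b[(i+1)%4]-b[i] for i in range(4)]; print([ (round(np.hypot(*v),1),round(np.degrees(np.arctan2(v[1],v[0])),1)) for v in e])
sub=np.zeros_like(g); sub[95:155,232:270]=1
for t in (110,140,170): pr((g<t)&(sub>0),0)
sub[:]=0; sub[60:190,200:305]=1
k=((g>165)&(sub>0)).astype(np.uint8)
pr(cv2.morphologyEx(k,cv2.MORPH_CLOSE,np.ones((5,5))),0)
```

```text
((243.0, 144.0), (0.0, 0.0), 0.0) [[437.1, 219.8], [437.1, 219.8], [437.1, 219.8], [437.1, 219.8]] [437.1 219.8]
[(np.float64(0.0), np.float64(0.0)), (np.float64(0.0), np.float64(0.0)), (np.float64(0.0), np.float64(0.0)), (np.float64(0.0), np.float64(0.0))]
((250.13584899902344, 125.37547302246094), (14.725218772888184, 39.39756393432617), 2.4895529747009277) [[435.8, 218.8], [435.1, 268.7], [453.9, 269.1], [455.1, 219.2]] [445.  243.9]
[(np.float64(49.9), np.float64(90.7)), (np.float64(18.8), np.float64(1.3)), (np.float64(49.9), np.float64(-88.6)), (np.float64(19.4), np.float64(-178.7))]
((250.21055603027344, 125.44627380371094), (15.694714546203613, 40.75629806518555), 2.38594388961792) [[435.3, 217.8], [434.6, 269.4], [454.6, 269.9], [455.9, 218.2]] [445.1 243.8]
[(np.float64(51.6), np.float64(90.8)), (np.float64(20.0), np.float64(1.4)), (np.float64(51.6), np.float64(-88.5)), (np.float64(20.7), np.float64(-178.6))]
((249.70443725585938, 123.61602783203125), (84.72483825683594, 99.86178588867188), 3.012787342071533) [[387.9, 180.1], [391.2, 306.2], [496.5, 307.8], [502.0, 181.5]] [444.4 243.9]
[(np.float64(126.1), np.float64(88.5)), (np.float64(105.2), np.float64(0.9)), (np.float64(126.4), np.float64(-87.5)), (np.float64(114.1), np.float64(-179.3))]
```

Request:
{"method": "apply_moves", "body": {"rows": [{"dx": 0.01,"dy": -0.06,"dz": 0.0,"spin": 2,"jaw": 1},{"dx": 0.01,"dy": -0.06,"dz": 0.0,"spin": 2,"jaw": 1},{"dx": 0.01,"dy": -0.06,"dz": 0.0,"spin": 2,"jaw": 1},{"dx": 0.01,"dy": -0.06,"dz": 0.0,"spin": 2,"jaw": 1},{"dx": 0.01,"dy": -0.06,"dz": 0.0,"spin": 2,"jaw": 1},{"dx": 0.01,"dy": -0.06,"dz": 0.0,"spin": 2,"jaw": 1},{"dx": 0.01,"dy": -0.06,"dz": 0.0,"spin": 2,"jaw": 1},{"dx": 0.0,"dy": -0.06,"dz": 0.0,"spin": 0,"jaw": 1}]}}

```text
time_s: 2.4
ee_pos: [527.1, -276.4, 316.7]
tcp_rot: [[0.355, -0.005, 0.935], [-0.935, 0.006, 0.355], [-0.008, -1.0, -0.002]]
wrist_force: [0.2, -0.1, -0.1]
finger_gap: 87.9
```

Slot centre is about (445,244), turned about 1.1°. Next I'll go past the stand to see the carrier from near.

Request:
{"method": "apply_moves", "body": {"rows": [{"dx": 0.005,"dy": -0.055,"dz": 0.0,"spin": -1,"jaw": 1},{"dx": 0.005,"dy": -0.055,"dz": 0.0,"spin": -1,"jaw": 1},{"dx": 0.005,"dy": -0.05,"dz": 0.0,"spin": -1,"jaw": 1},{"dx": 0.0,"dy": 0.0,"dz": 0.0,"spin": 0,"jaw": 1}]}}

```text
time_s: 2.9
ee_pos: [547.1, -437.9, 311.9]
tcp_rot: [[0.313, -0.009, 0.95], [-0.95, 0.01, 0.313], [-0.012, -1.0, -0.005]]
wrist_force: [-0.3, 0.8, 0.2]
finger_gap: 87.7
```

```bash
python3 look.py w3 "[(527,-376,120),(522,-382,0)]"
```

```text
[ 549.0050908  -433.21918182  312.93619627] [[0.318, -0.006, 0.948], [-0.948, 0.012, 0.318], [-0.014, -1.0, -0.002]] [  6.  31.  44.  78. -21.  80.  69.] 3.05
(527, -376, 120) [251. 118.]
(522, -382, 0) [248. 120.]
```

View pics/w3.png

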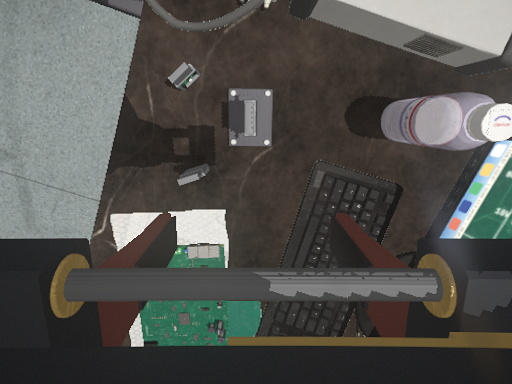

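The stand foot has its corners at (231,92), (267,92), (268,142) and (232,143). The light grip plate is at (251,118), well centred in the stand.

Run:
```python
from h import *
C=cal("wrist"); im=cv2.imread("pics/w3.png"); g=cv2.cvtColor(im,cv2.COLOR_BGR2GRAY)
print(g[96:142:3,228:276:2])
for z,pts in((5,[(232,93),(267,92.5),(268,142),(233,143)]),):
    b=np.array([onz(C,p,z)[:2] for p in pts]); print(b.round(1),b.mean(0))
    v=b[0]-b[3]+b[1]-b[2]; print(np.degrees(np.arctan2(v[1],v[0])), np.hypot(*v)/2)
for t in (125,140,155):
    m=np.zeros_like(g); m[97:139,238:262]=g[97:139,238:262]>t
    n,l,st,ce=cv2.connectedComponentsWithStats(m)
    i=1+np.argmax(st[1:,4]); c=np.argwhere(l==i)[:,::-1].astype(np.float32)
    r=cv2.minAreaRect(c); b=np.array([onz(C,p,120)[:2] for p in cv2.boxPoints(r)])
    e=b[1:]-b[:-1]; print(t,r,b.mean(0).round(1),[(np.hypot(*v).round(1),np.degrees(np.arctan2(v[1],v[0])).round(1)) for v in e])
cv2.imwrite("pics/c3.png",cv2.resize(im[80:155,215:285],(700,600)[:1]+(750,) if 0 else (560,600),interpolation=cv2.INTER_NEAREST))
```

```text
[[ 73 111 106  82  64  89 114 116 113 116 113 115 115 114 116 114 115 117
  120 110 133 115  93  54]
 [ 73 103 114  88  65  79 116 107 111 109 106 107 107 108 113 115 115 119
  119 120 118 117  92  53]
 [ 52  68  67  66  66  66  63  66 122 135 141 146 146 165  75 116 116 117
  119 118 118 118  87  52]
 [ 53  67  67  67  67  67  68  68  93 153 155 158 160 169  77 113 115 117
  118 119 118 117  86  50]
 [ 50  68  67  67  68  66  68  68  92 153 155 160 146 175  77 114 116 118
  116 118 117 118  84  50]
 [ 48  67  65  67  67  66  67  67  93 151 156 159 150 162  74 115 115 117
  116 118 118 119  74  49]
 [ 47  67  68  68  67  68  68  67  95 152 154 158 160 169  69 116 116 116
  117 119 116 118  67  51]
 [ 47  65  66  67  66  66  69  68  95 153 155 161 130 159  77 115 116 117
  116 117 115 117  59  49]
 [ 49  66  66  67  67  67  67  67  95 154 154 161 160 159  77 114 117 117
  115 117 115 117  64  53]
 [ 46  67  66  65  65  66  68  67  95 152 155 161 141 164  78 115 118 116
  116 117 115 116  59  58]
 [ 46  66  66  66  67  66  68  67  97 153 155 162 154 155  81 115 117 115
  115 117 115 11
[... 474 characters left out ...]
13 114 113 115
  183 235 220 110  44  49]]
[[ 485.3 -350.2]
 [ 537.4 -331.8]
 [ 564.5 -404.4]
 [ 510.5 -424.3]] [ 524.42396992 -377.668365  ]
109.60604818734052 77.83898829495918
125 ((249.5, 117.5), (35.0, 11.0), 90.0) [ 524.7 -376.4] [(np.float64(13.5), np.float64(18.6)), (np.float64(42.1), np.float64(-71.3)), (np.float64(13.8), np.float64(-161.4))]
140 ((249.5, 117.5), (35.0, 11.0), 90.0) [ 524.7 -376.4] [(np.float64(13.5), np.float64(18.6)), (np.float64(42.1), np.float64(-71.3)), (np.float64(13.8), np.float64(-161.4))]
155 ((250.0, 118.0), (30.0, 4.0), 90.0) [ 525.4 -376.7] [(np.float64(4.9), np.float64(18.6)), (np.float64(36.2), np.float64(-71.5)), (np.float64(5.0), np.float64(-161.4))]
```

View pics/c3.png

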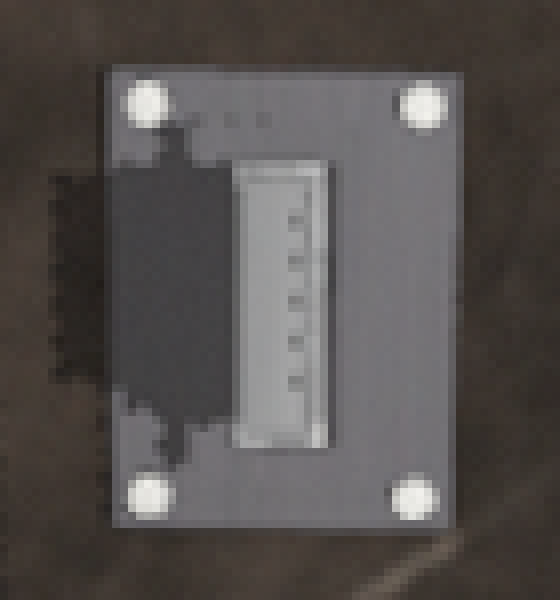

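The plate is aligned with the jaws. Its centre is (525,−376) at z=120. I'll approach above it and settle.

Request:
{"method": "apply_moves", "body": {"rows": [{"dx": -0.01,"dy": 0.03,"dz": -0.04,"spin": 0,"jaw": 1},{"dx": -0.01,"dy": 0.02,"dz": -0.04,"spin": 0,"jaw": 1},{"dx": -0.004,"dy": 0.007,"dz": -0.04,"spin": 0,"jaw": 1},{"dx": 0.0,"dy": 0.0,"dz": -0.04,"spin": 0,"jaw": 1},{"dx": 0.0,"dy": 0.0,"dz": 0.0,"spin": 0,"jaw": 1},{"dx": 0.0,"dy": 0.0,"dz": 0.0,"spin": 0,"jaw": 1}]}}

```text
time_s: 3.85
ee_pos: [530.8, -362.8, 154.1]
tcp_rot: [[0.335, 0.003, 0.942], [-0.942, 0.014, 0.335], [-0.012, -1.0, 0.008]]
wrist_force: [-0.2, -0.4, 0.7]
finger_gap: 87.7
```

Request:
{"method": "apply_moves", "body": {"rows": [{"dx": -0.006,"dy": -0.013,"dz": -0.004,"spin": -1,"jaw": 1},{"dx": 0.0,"dy": 0.0,"dz": 0.0,"spin": 0,"jaw": 1},{"dx": 0.0,"dy": 0.0,"dz": 0.0,"spin": 0,"jaw": 1},{"dx": 0.0,"dy": 0.0,"dz": 0.0,"spin": 0,"jaw": 1}]}}

```text
time_s: 4.35
ee_pos: [526.1, -378.9, 154.3]
tcp_rot: [[0.317, 0.009, 0.948], [-0.948, 0.011, 0.317], [-0.007, -1.0, 0.012]]
wrist_force: [-0.1, 0.0, -0.1]
finger_gap: 87.4
```

Run:
```python
from h import *
for _ in range(3):
    env.get_image("top"); s=env.state(); print(s["ee_pos"],np.round(s["tcp_rot"],3).tolist(),s["time_s"])
```

```text
[ 526.22174316 -378.77932874  154.2474491 ] [[0.317, 0.009, 0.948], [-0.948, 0.011, 0.317], [-0.007, -1.0, 0.012]] 4.4
[ 526.20560946 -378.58168098  154.08204057] [[0.317, 0.009, 0.948], [-0.948, 0.011, 0.317], [-0.008, -1.0, 0.012]] 4.45
[ 526.22150822 -378.46118444  153.97817834] [[0.318, 0.009, 0.948], [-0.948, 0.011, 0.318], [-0.008, -1.0, 0.012]] 4.5
```

Request:
{"method": "apply_moves", "body": {"rows": [{"dx": -0.001,"dy": 0.002,"dz": -0.02,"spin": 0,"jaw": 1},{"dx": 0.0,"dy": 0.0,"dz": -0.015,"spin": 0,"jaw": 1},{"dx": 0.0,"dy": 0.0,"dz": -0.01,"spin": 0,"jaw": 1},{"dx": 0.0,"dy": 0.0,"dz": -0.005,"spin": 0,"jaw": 1},{"dx": 0.0,"dy": 0.0,"dz": 0.0,"spin": 0,"jaw": 1},{"dx": 0.0,"dy": 0.0,"dz": 0.0,"spin": 0,"jaw": 1}]}}

```text
time_s: 5.25
ee_pos: [524.6, -375.4, 99.0]
tcp_rot: [[0.318, 0.007, 0.948], [-0.948, 0.012, 0.318], [-0.01, -1.0, 0.01]]
wrist_force: [0.1, -0.2, 0.4]
finger_gap: 88.0
```

Request:
{"method": "apply_moves", "body": {"rows": [{"dx": 0.0,"dy": -0.001,"dz": -0.005,"spin": 0,"jaw": 0.4},{"dx": 0.0,"dy": 0.0,"dz": 0.0,"spin": 0,"jaw": 0.3},{"dx": 0.0,"dy": 0.0,"dz": 0.0,"spin": 0,"jaw": 0.2},{"dx": 0.0,"dy": 0.0,"dz": 0.0,"spin": 0,"jaw": 0.1},{"dx": 0.0,"dy": 0.0,"dz": 0.0,"spin": 0,"jaw": 0.05},{"dx": 0.0,"dy": 0.0,"dz": 0.0,"spin": 0,"jaw": 0.0},{"dx": 0.0,"dy": 0.0,"dz": 0.0,"spin": 0,"jaw": 0.0}], "grip_force": 20}}

```text
time_s: 6.12
ee_pos: [525.2, -376.9, 94.8]
tcp_rot: [[0.318, 0.009, 0.948], [-0.948, 0.011, 0.318], [-0.008, -1.0, 0.012]]
wrist_force: [-0.3, 0.3, 0.7]
finger_gap: 21.1
```

Request:
{"method": "apply_moves", "body": {"rows": [{"dx": 0.0,"dy": 0.0,"dz": 0.0,"spin": 0,"jaw": 0.0},{"dx": 0.0,"dy": 0.0,"dz": 0.0,"spin": 0,"jaw": 0.0},{"dx": 0.0,"dy": 0.0,"dz": 0.0,"spin": 0,"jaw": 0.0},{"dx": 0.0,"dy": 0.0,"dz": 0.0,"spin": 0,"jaw": 0.0}]}}

```text
time_s: 6.62
ee_pos: [525.2, -376.9, 94.8]
tcp_rot: [[0.318, 0.009, 0.948], [-0.948, 0.011, 0.318], [-0.008, -1.0, 0.012]]
wrist_force: [0.6, 0.0, -0.3]
finger_gap: 0.5
```

The gap closed to 0.5 mm, so the fingers hold nothing. I'll look.

```bash
python3 look.py w4 "[(525,-376,120)]"
python3 - <<'E'
from h import *
s=env.get_image("side"); t=env.get_image("top"); cv2.imwrite("pics/side4.png",s)
w=cv2.imread("pics/w4.png")
s=s[150:300,200:320]; 
o=np.zeros((600,800,3),np.uint8); o[:600,:480]=cv2.resize(s,(480,600),interpolation=cv2.INTER_CUBIC); o[:213,480:800]=cv2.resize(w[:256],(320,213)); t=t[130:230,300:400]; o[220:540,480:800]=cv2.resize(t,(320,320),interpolation=cv2.INTER_CUBIC); cv2.imwrite("pics/v4.png",o)
C=cal("side")
for P in [(525,-376,120),(525,-376,8),(525,-377,95)]: print(proj(C,P))
E
```

```text
[ 525.23078631 -376.92361886   94.81897328] [[0.318, 0.009, 0.948], [-0.948, 0.011, 0.318], [-0.008, -1.0, 0.012]] [  4.  36.  38. 100. -28.  54.  72.] 6.775
(525, -376, 120) [254. 226.]
[275.56145522 217.56747689]
[274.25048224 253.46514871]
[275.27363521 226.02852387]
```

View pics/v4.png

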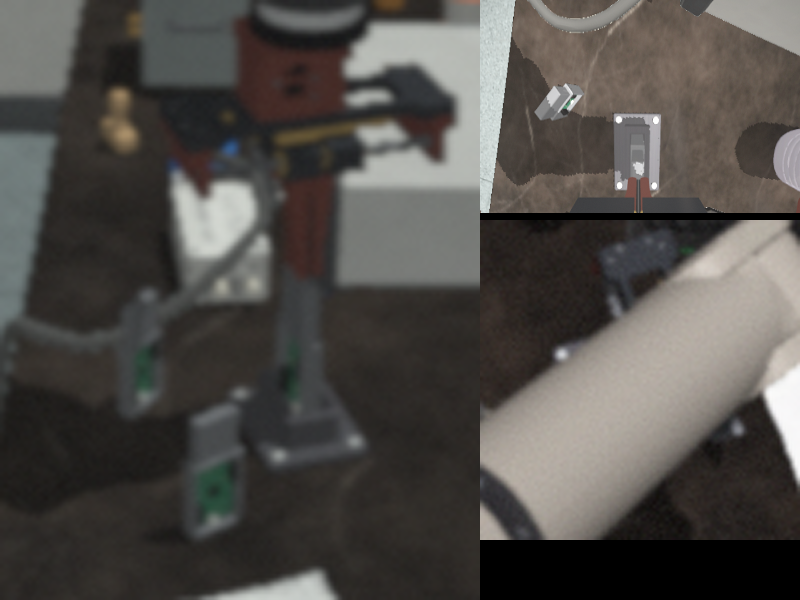

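Run:
```python
from h import *
w=cv2.imread("pics/w4.png")[170:300,170:340]; cv2.imwrite("pics/c4.png",cv2.resize(w,(785,600),interpolation=cv2.INTER_CUBIC))
C=cal("wrist"); s=env.state()
R=np.array(s["tcp_rot"]);p=np.array(s["ee_pos"]); print("tcp",proj(C,p),"pad corners",[proj(C,p+R@np.array([x,0,0])).round() for x in(-10,10)])
for L in (-20,20): print(L,[proj(C,np.array([525,-376,z])+L*np.array([.318,-.948,0])).round() for z in(80,120)])
print(C[2]);
```

```text
tcp [253.54283519 213.98701402] pad corners [array([254., 200.]), array([254., 228.])]
-20 [array([253., 179.]), array([254., 193.])]
20 [array([253., 232.]), array([254., 258.])]
[[ 9.48070340e-01  3.17834352e-01  1.19981422e-02 -3.78897197e+02]
 [-3.06148185e-01  9.22139386e-01 -2.36499981e-01  5.13665171e+02]
 [-8.62317776e-02  2.20545408e-01  9.71557411e-01 -1.64738524e+02]
 [ 0.00000000e+00  0.00000000e+00  0.00000000e+00  1.00000000e+00]]
```

View pics/c4.png

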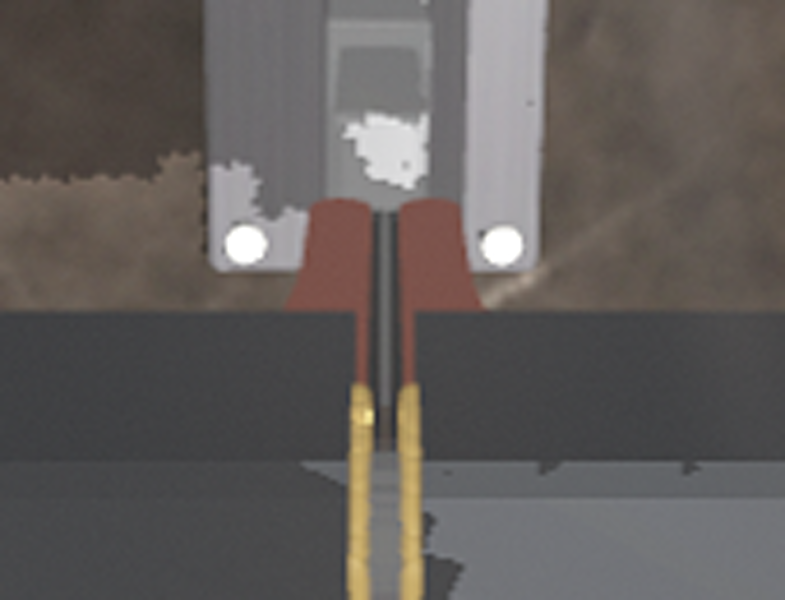

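Run:
```python
from h import *
C=cal("wrist"); C3=(C[0],C[1],np.load("pics/w3.npy")); C4=(C[0],C[1],np.load("pics/w4.npy")); print(C[0])
def tri(a,pa,b,pb):
    o,d=ray(a,pa);q,e=ray(b,pb);d/=np.linalg.norm(d);e/=np.linalg.norm(e)
    k=np.linalg.lstsq(np.c_[d,-e],q-o,rcond=None)[0]; P,Q=o+k[0]*d,q+k[1]*e; return ((P+Q)/2).round(1),np.linalg.norm(P-Q).round(1)
print("TL",tri(C3,(244,100),C4,(170+327/4.615,170+20/4.615)))
print("TR",tri(C3,(255.8,100),C4,(170+432/4.615,170+20/4.615)))
print("screwBL",tri(C3,(215+148/8,80+496/8),C4,(170+245/4.615,170+245/4.615)))
print("screwBR",tri(C3,(215+414/8,80+498/8),C4,(170+502/4.615,170+245/4.615)))
for z in (80,120,150):
  print(z,[ (onz(C3,(244,100),z)[:2]-onz(C3,(255.8,100),z)[:2]).round(1), (onz(C4,(240.9,174),z)-onz(C4,(263.6,174),z))[:2].round(1)])
g=cv2.imread("pics/w4.png",0); print(g[130:216:4,236:270:2])
t=cv2.imread("pics/side0.png")[200:275,250:310]; u=cv2.imread("pics/side4.png")[200:275,250:310]
cv2.imwrite("pics/s4.png",cv2.resize(np.hstack([t,u]),(800,500),interpolation=cv2.INTER_CUBIC))
```

```text
[[301.920306     0.         252.94733413]
 [  0.         301.920306   188.25320976]
 [  0.           0.           1.        ]]
TL (array([ 509.6, -357.1,   78.7]), np.float64(0.3))
TR (array([ 524.7, -352.1,   78.6]), np.float64(0.4))
screwBL (array([ 510.6, -422.2,    8.2]), np.float64(0.3))
screwBR (array([ 562.2, -405.4,    7.5]), np.float64(0.2))
80 [array([-15.1,  -5.1]), array([-15.,  -5.])]
120 [array([-13.7,  -4.6]), array([-12.1,  -4. ])]
150 [array([-12.6,  -4.2]), array([-9.9, -3.3])]
[[103 106 102 101 101 102 105 108 104 101 100 100 101 100 105 103 102]
 [106 103 106 105  99 102 102  97 103 101  96 100 101 102  94 103 105]
 [169 167 166 169 167 168 169 169 168 168 170 171 170 168 169 174 172]
 [106 107 108 106 104 107 110 108 108 109 108 108 107 175 177 181 178]
 [110 110 109 109 109 111 111 110 112 110 111 112 110 106 155 182 179]
 [ 91  91  93  93  93  93  93  94  92  93  93  93  93  94  94  91  88]
 [111 112 108 111 108 109 108 109 109 109 111 108 111 110 111 108 109]
 [110 110 110 109 108 110 109 108 110 109 109 109 109 109 110 108 109]
 [112 111  98 115 120 120 120 1
[... 263 characters left out ...]
113 143 143 143 142 142 142 143 141 142 142 143 107 108 110]
 [110 110 113 143 118 119 120 119 120 121 118 119 127 147 106 107 111]
 [110 109 113 137 118 120 120 119 120 119 119 120 118 136 108 108 110]
 [109 110 115 133 121 121 122 121 121 120 120 119 120 134 109 108 109]
 [110 111 113 130 133 133 129 165 154 124 127 129 128 148 108 108 108]
 [109 110 114 134 146 217 216 215 215 217 219 221 206 177 108 107 110]
 [109 110 114 130 137 135 217 215 216 216 217 220 214 140 107 108 108]
 [109 110 113 131 137 140 137 219 215 217 219 200 214 162 108 108 109]
 [110 110 114 132 137 141 140 140 138 138 132 215 134 118 107 107 109]
 [107  92  92  93  93  91  92 128 138 141 127  92  93  93  94  92  94]]
```

View pics/s4.png

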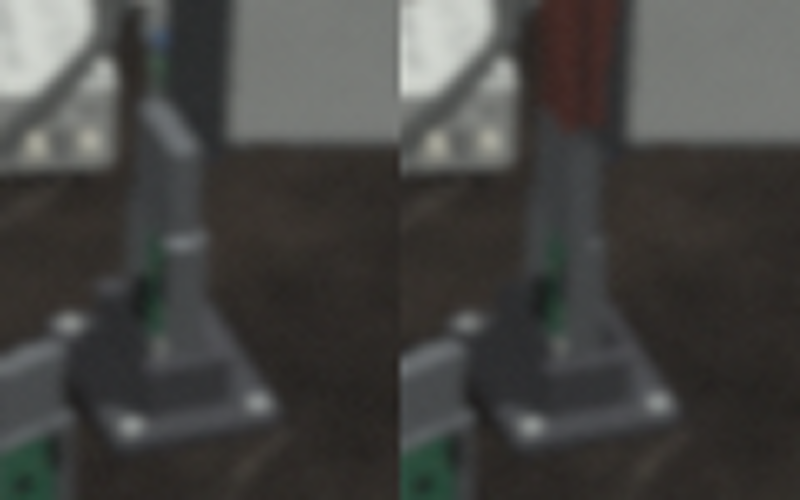

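Run:
```python
from h import *
C=cal("side"); R=np.array([[.9,-.001,.436],[-.436,-.001,.9],[0,-1,0]]);p=np.array([293.9,607.1,192.4])
for z in (-48,0,48): print(z,[(proj(C,p+R@np.array([0,-a,z]))/.64).round(1) for a in (0,25)])
s=env.state(); p=s["ee_pos"]; R=np.array(s["tcp_rot"])
for x in (-10,10): print(x,[((proj(C,p+R@np.array([x,-a,-10]))-[250,200])*6.667).round() +[400,0] for a in (0,25)])
print(s["finger_gap"],s["wrist_force"])
for n in("side0","side4"):
    im=cv2.imread(f"pics/{n}.png"); print(n); print(im[212:240:2,266:286:2].sum(2)//3)
```

```text
-48 [array([329.5, 150. ]), array([329.2, 141.2])]
0 [array([338.1, 146.3]), array([337.9, 137.6])]
48 [array([346.5, 142.6]), array([346.3, 134.1])]
-10 [array([537., 165.]), array([538., 111.])]
10 [array([554., 191.]), array([555., 136.])]
0.47154454425626463 [-0.83820274  0.15572563  0.30491867]
side0
[[146  64  44  61  57  46  44  44  48  82]
 [109  57  49  74  69  49  45  46  48  88]
 [ 99  55  60  96 103  70  46  46  49  91]
 [103  56  54  84 108  98  59  45  49  92]
 [103  58  53  63  93 110  88  50  49  84]
 [103  55  54  60  73 100  97  62  46  52]
 [ 81  49  54  60  62  72  73  57  48  47]
 [ 48  44  51  60  62  69  70  57  48  49]
 [ 43  45  57  60  60  70  69  54  48  49]
 [ 45  49  61  59  60  69  70  55  49  49]
 [ 46  52  64  61  59  68  70  56  51  50]
 [ 47  52  64  63  62  74  78  72  50  50]
 [ 45  52  64  59  77 110 108  82  53  49]
 [ 46  53  65  59  59  74  74  67  52  48]]
side4
[[147  64  42  43  46  45  45  48  48  84]
 [109  58  44  44  48  47  45  49  47  89]
 [101  55  49  51  47  46  47  48  49  91]
 [103  55  50  57  52  48  46  45  49  92]
 [104  57  53  59  57  59  54  46  49  83]
 [103  56  53  60  59  64  65  52  45  52]
 [ 80  47  53  60  62  68  66  54  48  48]
 [ 47  44  53  61  61  67  67  55  47  48]
 [ 42  45  57  59  61  66  66  51  48  50]
 [ 45  48  61  62  61  69  66  53  47  50]
 [ 48  52  64  61  60  68  66  54  50  50]
 [ 48  52  65  62  60  67  67  56  48  51]
 [ 44  53  65  59  59  67  78  67  52  47]
 [ 44  53  65  57  56  68  70  64  49  47]]
```

Run:
```python
from h import *
C=cal("wrist"); s=env.state(); p=s["ee_pos"]; R=np.array(s["tcp_rot"])
for a in (0,10,20,25,30,35): print(a,[proj(C,p+R@np.array([-10,-a,z])).round(1) for z in (-44,-6,44)],[(proj(C,p+R@np.array([-10,-a,z]))-170)[0].round(1)*4.615 for z in(-6,)])
im=cv2.imread("pics/w2.png"); h=cv2.inRange(im,(0,0,50),(70,70,140)); r=(im[:,:,2].astype(int)-im[:,:,0])>30
for sl in ((150,200),(330,380)):
    m=r[200:262,sl[0]:sl[1]]; q=np.argwhere(m); print(sl,[(i+200,np.flatnonzero(m[i])[[0,-1]]+sl[0]) for i in range(0,40,3) if m[i].any()])
```

```text
0 [array([186.6, 199.6]), array([244.4, 199.6]), array([320.5, 199.6])] [np.float64(343.35600000000005)]
10 [array([183.1, 204.1]), array([244., 204.]), array([324., 204.])] [np.float64(341.51)]
20 [array([179.4, 209.1]), array([243.5, 209. ]), array([327.9, 209. ])] [np.float64(339.20250000000004)]
25 [array([177.3, 211.8]), array([243.2, 211.7]), array([330. , 211.7])] [np.float64(337.81800000000004)]
30 [array([175.1, 214.6]), array([243. , 214.6]), array([332.2, 214.6])] [np.float64(336.89500000000004)]
35 [array([172.8, 217.6]), array([242.7, 217.6]), array([334.5, 217.6])] [np.float64(335.51050000000004)]
(150, 200) [(215, array([159, 170])), (218, array([156, 199])), (221, array([153, 199])), (224, array([150, 199])), (227, array([154, 162])), (230, array([154, 160])), (233, array([151, 199])), (236, array([151, 199])), (239, array([153, 153]))]
(330, 380) [(215, array([347, 347])), (218, array([350, 350])), (221, array([353, 353])), (233, array([364, 364]))]
```

The fingers shut just above the plate. Both the side view (red tips about 20 px higher than the projected TCP) and the wrist view (tips at row 213, about 27 mm behind the TCP) put the real fingertips about 26 mm above the reported TCP. The plate is untouched. I'll open, go 26 mm lower, and grip again.

Request:
{"method": "apply_moves", "body": {"rows": [{"dx": 0,"dy": 0,"dz": 0.006,"spin": 0,"jaw": 0.6},{"dx": 0,"dy": 0,"dz": 0,"spin": 0,"jaw": 0.6},{"dx": 0,"dy": 0,"dz": 0,"spin": 0,"jaw": 0.6},{"dx": 0,"dy": 0,"dz": 0,"spin": 0,"jaw": 0.6},{"dx": 0,"dy": 0,"dz": 0,"spin": 0,"jaw": 0.6},{"dx": 0,"dy": 0,"dz": 0,"spin": 0,"jaw": 0.6}]}}

```text
time_s: 7.68
ee_pos: [525.3, -377.0, 101.4]
tcp_rot: [[0.318, 0.009, 0.948], [-0.948, 0.011, 0.318], [-0.008, -1.0, 0.012]]
wrist_force: [0.4, -0.1, 0.2]
finger_gap: 52.2
```

Request:
{"method": "apply_moves", "body": {"rows": [{"dx": 0,"dy": 0,"dz": -0.014,"spin": 0,"jaw": 0.6},{"dx": 0,"dy": 0,"dz": -0.01,"spin": 0,"jaw": 0.6},{"dx": 0,"dy": 0,"dz": -0.004,"spin": 0,"jaw": 0.6},{"dx": 0,"dy": 0,"dz": 0,"spin": 0,"jaw": 0.6},{"dx": 0,"dy": 0,"dz": 0,"spin": 0,"jaw": 0.6}]}}

```text
time_s: 8.3
ee_pos: [524.7, -376.6, 70.4]
tcp_rot: [[0.318, 0.007, 0.948], [-0.948, 0.012, 0.318], [-0.009, -1.0, 0.011]]
wrist_force: [-0.1, -0.4, 0.1]
finger_gap: 52.7
```

Request:
{"method": "apply_moves", "body": {"rows": [{"dx": 0,"dy": 0,"dz": -0.002,"spin": 0,"jaw": 0.3},{"dx": 0,"dy": 0,"dz": 0,"spin": 0,"jaw": 0.25},{"dx": 0,"dy": 0,"dz": 0,"spin": 0,"jaw": 0.2},{"dx": 0,"dy": 0,"dz": 0,"spin": 0,"jaw": 0.12},{"dx": 0,"dy": 0,"dz": 0,"spin": 0,"jaw": 0.05},{"dx": 0,"dy": 0,"dz": 0,"spin": 0,"jaw": 0.0},{"dx": 0,"dy": 0,"dz": 0,"spin": 0,"jaw": 0.0},{"dx": 0,"dy": 0,"dz": 0,"spin": 0,"jaw": 0.0}], "grip_force": 20}}

```text
time_s: 9.3
ee_pos: [525.2, -376.8, 69.1]
tcp_rot: [[0.318, 0.009, 0.948], [-0.948, 0.012, 0.318], [-0.008, -1.0, 0.012]]
wrist_force: [0.4, -0.5, -0.0]
finger_gap: 12.2
```

Gripped, gap 12.2 mm. Lifting straight up, gently at first.

Request:
{"method": "apply_moves", "body": {"rows": [{"dx": 0,"dy": 0,"dz": 0.01,"spin": 0,"jaw": 0},{"dx": 0,"dy": 0,"dz": 0.015,"spin": 0,"jaw": 0},{"dx": 0,"dy": 0,"dz": 0.025,"spin": 0,"jaw": 0},{"dx": 0,"dy": 0,"dz": 0.03,"spin": 0,"jaw": 0},{"dx": 0,"dy": 0,"dz": 0.03,"spin": 0,"jaw": 0},{"dx": 0,"dy": 0,"dz": 0.03,"spin": 0,"jaw": 0},{"dx": 0,"dy": 0,"dz": 0.02,"spin": 0,"jaw": 0},{"dx": 0,"dy": 0,"dz": 0.01,"spin": 0,"jaw": 0}]}}

```text
time_s: 10.3
ee_pos: [523.7, -377.0, 250.4]
tcp_rot: [[0.317, 0.01, 0.948], [-0.949, 0.011, 0.317], [-0.007, -1.0, 0.013]]
wrist_force: [0.2, -0.5, -1.5]
finger_gap: 12.0
```

Request:
{"method": "apply_moves", "body": {"rows": [{"dx": -0.002,"dy": 0.03,"dz": 0,"spin": -1,"jaw": 0},{"dx": -0.005,"dy": 0.05,"dz": 0,"spin": -2,"jaw": 0},{"dx": -0.007,"dy": 0.055,"dz": 0,"spin": -2,"jaw": 0},{"dx": -0.007,"dy": 0.055,"dz": 0,"spin": -2,"jaw": 0},{"dx": -0.008,"dy": 0.055,"dz": 0,"spin": -2,"jaw": 0},{"dx": -0.008,"dy": 0.055,"dz": 0,"spin": -2,"jaw": 0},{"dx": -0.008,"dy": 0.055,"dz": 0,"spin": -2,"jaw": 0},{"dx": -0.008,"dy": 0.055,"dz": 0,"spin": -1,"jaw": 0}]}}

```text
time_s: 11.3
ee_pos: [465.1, 38.9, 252.5]
tcp_rot: [[0.059, 0.013, 0.998], [-0.998, 0.006, 0.059], [-0.005, -1.0, 0.014]]
wrist_force: [0.7, 0.2, -1.3]
finger_gap: 11.7
```

Request:
{"method": "apply_moves", "body": {"rows": [{"dx": -0.006,"dy": 0.05,"dz": 0,"spin": -1,"jaw": 0},{"dx": -0.006,"dy": 0.05,"dz": 0,"spin": -1,"jaw": 0},{"dx": -0.004,"dy": 0.02,"dz": 0,"spin": 0,"jaw": 0},{"dx": 0,"dy": 0,"dz": 0,"spin": 0,"jaw": 0},{"dx": 0,"dy": 0,"dz": 0,"spin": 0,"jaw": 0},{"dx": 0,"dy": 0,"dz": 0,"spin": 0,"jaw": 0}]}}

```text
time_s: 12.05
ee_pos: [446.2, 163.5, 253.0]
tcp_rot: [[0.027, 0.013, 1.0], [-1.0, 0.006, 0.027], [-0.006, -1.0, 0.013]]
wrist_force: [-0.2, -0.5, -0.8]
finger_gap: 11.7
```

```bash
python3 look.py w5 "[(445,244,110)]"
```

```text
[446.18258956 163.90418219 253.05589977] [[0.027, 0.013, 1.0], [-1.0, 0.007, 0.027], [-0.006, -1.0, 0.013]] [-60.   4.  34. 114.  -2.  63. -23.] 12.2
(445, 244, 110) [252.  99.]
```

View pics/w5.png

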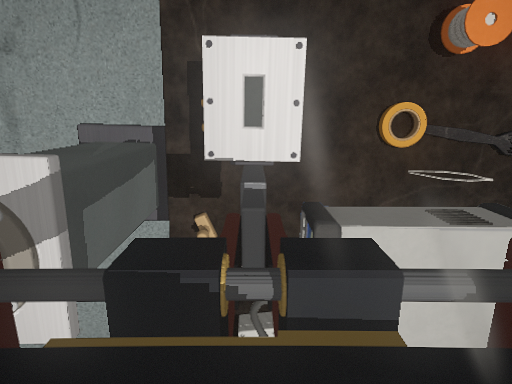

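The slot is at (254,101). The carrier hangs with its end face at columns 241–267, rows 165–240. I'll measure both numerically.

Run:
```python
from h import *
C=(cal("wrist")[0],cal("wrist")[1],np.load("pics/w5.npy")); s=env.state(); p=np.array(s["ee_pos"]);R=np.array(s["tcp_rot"])
im=cv2.imread("pics/w5.png"); g=cv2.cvtColor(im,cv2.COLOR_BGR2GRAY)
for t in (130,160,190):
    m=np.zeros_like(g); m[65:140,235:275]=(g[65:140,235:275]<t)
    cs,_=cv2.findContours(m,cv2.RETR_EXTERNAL,cv2.CHAIN_APPROX_NONE); c=max(cs,key=cv2.contourArea); r=cv2.minAreaRect(c)
    b=np.array([onz(C,q,110)[:2] for q in cv2.boxPoints(r)]); e=np.diff(b,axis=0)
    print(t,r,b.mean(0).round(1),[(np.hypot(*v).round(1),np.degrees(np.arctan2(v[1],v[0])).round(1)) for v in e])
m=((g[30:170,195:315]>165)*255).astype(np.uint8); m=cv2.morphologyEx(m,cv2.MORPH_CLOSE,np.ones((5,5),np.uint8))
cs,_=cv2.findContours(m,cv2.RETR_EXTERNAL,cv2.CHAIN_APPROX_NONE);c=max(cs,key=cv2.contourArea);r=cv2.minAreaRect(c)
b=np.array([onz(C,q+[195,30],110)[:2] for q in cv2.boxPoints(r)]);e=np.diff(b,axis=0);print("lid",b.mean(0),[(np.hypot(*v).round(1),np.degrees(np.arctan2(v[1],v[0])).round(1)) for v in e])
print(g[160:216:3,236:274:2])
for n,h,w,l in(("bot",0,6,22),("step",6,8,24),("ftop",72,8,24),("ptop",112,6,20)):
    print(n,[proj(C,p+[0,0,-61+h]+np.array([w*k,l,0])).round(1) for k in(-1,1)])
```

```text
130 ((253.0, 101.5), (49.0, 18.0), 90.0) [445.8 240.8] [(np.float64(18.8), np.float64(1.6)), (np.float64(49.9), np.float64(-88.0)), (np.float64(19.5), np.float64(-178.5))]
160 ((253.5, 101.5), (51.0, 19.0), 90.0) [446.4 240.8] [(np.float64(19.8), np.float64(1.6)), (np.float64(52.0), np.float64(-88.0)), (np.float64(20.6), np.float64(-178.5))]
190 ((253.5, 101.5), (53.0, 21.0), 90.0) [446.4 240.7] [(np.float64(21.9), np.float64(1.6)), (np.float64(54.0), np.float64(-87.9)), (np.float64(22.8), np.float64(-178.5))]
lid [445.62088547 241.0720688 ] [(np.float64(125.3), np.float64(87.7)), (np.float64(105.1), np.float64(0.6)), (np.float64(126.0), np.float64(-87.3))]
[[120 122 120 120 181 205 204 205 209 209 211 207 207 212 207 208 210 211
  215]
 [ 98  98 100  99 100 102 100 101 100 100 100 101 100 100 101  99  98  99
   96]
 [ 64  62  61  58  72  73  73  73  72  74  75  75  73  74  58  62  62  62
   62]
 [ 61  60  59  62  71  71  73  72  73  74  71  72  75  78  60  64  64  63
   63]
 [ 62  61  60  67  72  70  71  71  72  72  72  73  74  73  64  60  60  61
   62]
 [ 64  64  59  67  70  71  70
[... 612 characters left out ...]
   46]
 [ 53  52  59  66  60  62  59  60  59  60  59  59  61  60  69  55  47  45
   48]
 [ 50  51  60  62  59  59  60  58  60  58  59  60  60  58  65  57  48  50
   46]
 [ 51  49  54  60  59  61  59  59  58  60  59  59  59  59  62  53  53  50
   47]
 [ 52  49  52  63  67  69  68  67  68  68  68  69  69  69  64  54  50  52
   48]
 [ 47  45  51  68  69  69  71  70  71  69  71  70  71  72  68  53  49  51
   51]
 [ 44  39  53  63  68  68  69  70  68  70  70  70  69  68  63  50  43  44
   44]]
bot [array([245.8, 165.5]), array([260. , 165.8])]
step [array([243.3, 164.2]), array([262.7, 164.7])]
ftop [array([241.4, 181.6]), array([267.6, 182.2])]
ptop [array([243.4, 207.6]), array([268.1, 208.2])]
```

```bash
cat > slot.py <<'E'
from h import *
def cross(v,t): # first falling, last rising crossing
    i=np.flatnonzero((v[:-1]>=t)&(v[1:]<t)); j=np.flatnonzero((v[:-1]<t)&(v[1:]>=t))
    return (i[0]+(v[i[0]]-t)/(v[i[0]]-v[i[0]+1]), j[-1]+(t-v[j[-1]])/(v[j[-1]+1]-v[j[-1]])) if len(i) and len(j) else None
def slot(name,r0,r1,c0,c1,t=160):
    c=cal("wrist"); C=(c[0],c[1],np.load(f"pics/{name}.npy")); g=cv2.imread(f"pics/{name}.png",0).astype(float)
    A,B=[],[]
    for r in range(r0,r1):
        x=cross(g[r,c0:c1],t)
        if x: A.append(onz(C,(c0+x[0],r),110)); B.append(onz(C,(c0+x[1],r),110))
    A,B=np.array(A),np.array(B)
    for E in (A,B):
        f=np.polyfit(E[:,1],E[:,0],1); print("edge angle",np.degrees(np.arctan(-f[0])).round(2),"x at mean",E[:,0].mean().round(2))
    return C,g
E
python3 - <<'E'
from slot import *
for n,a in (("w5",(80,123,232,276)),("w2",(110,141,235,268))):
    C,g=slot(n,*a)
    lo,hi=(60,145) if n=="w5" else (92,160)
    for c in (248,253,257):
        x=cross(g[lo:hi,c],160)
        if x: print(n,c,[onz(C,(c,lo+q),110)[:2].round(1) for q in x])
E
```

```text
edge angle 0.4 x at mean 435.79
edge angle 0.43 x at mean 456.37
w5 248 [array([439.9, 266.8]), array([441.1, 215.2])]
w5 253 [array([445.1, 267. ]), array([446.5, 215.2])]
w5 257 [array([449.3, 267.3]), array([450.9, 215. ])]
edge angle 0.54 x at mean 436.17
edge angle 0.93 x at mean 455.86
w2 248 [array([442. , 266.8]), array([444.9, 215.9])]
w2 253 [array([448.3, 267.1]), array([451.5, 215.9])]
w2 257 [array([453.4, 267.4]), array([456.1, 225.7])]
```

Both views agree: slot centre (446.0, 241.1), angle about 0.5°. The image also shows the carrier lying at the TCP within 1 mm. I'll move above the slot.

Request:
{"method": "apply_moves", "body": {"rows": [{"dx": 0,"dy": 0.03,"dz": 0,"spin": -0.5,"jaw": 0},{"dx": 0,"dy": 0.025,"dz": 0,"spin": -0.5,"jaw": 0},{"dx": 0,"dy": 0.01,"dz": -0.01,"spin": 0,"jaw": 0},{"dx": 0,"dy": 0,"dz": -0.015,"spin": 0,"jaw": 0},{"dx": 0,"dy": 0,"dz": -0.01,"spin": 0,"jaw": 0},{"dx": 0,"dy": 0,"dz": 0,"spin": 0,"jaw": 0},{"dx": 0,"dy": 0,"dz": 0,"spin": 0,"jaw": 0},{"dx": 0,"dy": 0,"dz": 0,"spin": 0,"jaw": 0}]}}

```text
time_s: 13.25
ee_pos: [446.7, 225.4, 215.2]
tcp_rot: [[0.003, 0.012, 1.0], [-1.0, 0.005, 0.003], [-0.005, -1.0, 0.012]]
wrist_force: [-0.2, 0.5, -2.0]
finger_gap: 11.5
```

Request:
{"method": "apply_moves", "body": {"rows": [{"dx": 0,"dy": 0.014,"dz": -0.014,"spin": 0.3,"jaw": 0},{"dx": 0,"dy": 0,"dz": -0.008,"spin": 0,"jaw": 0},{"dx": 0,"dy": 0,"dz": 0,"spin": 0,"jaw": 0},{"dx": 0,"dy": 0,"dz": 0,"spin": 0,"jaw": 0},{"dx": 0,"dy": 0,"dz": 0,"spin": 0,"jaw": 0}]}}

```text
time_s: 13.88
ee_pos: [446.8, 240.9, 191.8]
tcp_rot: [[0.009, 0.012, 1.0], [-1.0, 0.005, 0.009], [-0.005, -1.0, 0.012]]
wrist_force: [-0.4, 0.0, -3.4]
finger_gap: 11.8
```

```bash
python3 look.py w6 "[(446,241,110),(446,267,110),(436,267,110),(456,267,110)]"
python3 - <<'E'
from h import *
C=cal("wrist");s=env.state();p=s["ee_pos"];g=cv2.imread("pics/w6.png",0)
for n,h,w,l in(("bot",0,6,22),("step",6,8,24),("ftop",72,8,24),("ptop",112,6,20)):
    print(n,[proj(C,p+[0,0,-61+h]+np.array([w*k,l,0])).round(1) for k in(-1,1)])
for r in range(146,196,3): print(r,g[r,230:280:2])
E
```

```text
[446.82377205 240.91111496 191.87356154] [[0.009, 0.012, 1.0], [-1.0, 0.006, 0.009], [-0.005, -1.0, 0.012]] [-62.  12.  31. 114.  -7.  55. -27.] 14.025
(446, 241, 110) [251. 185.]
(446, 267, 110) [251. 158.]
(436, 267, 110) [240. 158.]
(456, 267, 110) [262. 158.]
bot [array([245.4, 165.8]), array([259.6, 165.9])]
step [array([242.9, 164.6]), array([262.3, 164.8])]
ftop [array([240.7, 182.2]), array([266.9, 182.4])]
ptop [array([242.7, 208.4]), array([267.4, 208.5])]
146 [232 231 232 230 227 228 229 231 229 230 232 230 229 229 232 230 234 233
 235 230 231 235 233 232 234]
149 [232 232 231 230 228 229 229 232 229 229 232 230 229 229 231 230 232 232
 234 229 230 235 233 233 234]
152 [231 230 230 230 226 229 228 231 228 228 231 230 229 229 231 230 233 232
 234 229 230 233 233 232 233]
155 [231 230 231 230 222 221 220 223 220 219 222 219 218 218 218 216 218 225
 234 228 230 234 232 232 232]
158 [230 230 231 230 216 173 104 106 106 106 107 108 110 110 111 109 165 217
 233 227 230 233 231 232 232]
161 [230 230 230 230 217 176 109 112 111 112 112 113 114 115 112 112 167 217
 232 227 229 233 
[... 489 characters left out ...]
  89  90  91  90  91  90 135
 229 225 227 230 229 231 229]
179 [148 148 149 148 142 122  84  86  85  88  86  88  89  89  89  90  90  90
 210 225 227 229 228 230 229]
182 [148 147 150 147 141 113  86  85 112 113 111 107 105 106 108 108 104 102
 204 224 225 229 227 230 228]
185 [147 146 147 147 140 112  90  87 144 138 141 138 145 138 139 139 148 138
 211 224 225 229 227 231 227]
188 [145 147 147 145 140 112  90  86 136 136 136 137 137 137 138 138 144 143
 138 207 225 229 227 230 227]
191 [145 146 148 145 141 110  89  79  78  79  82  83  85  84  86  86  87  90
 126 226 225 228 226 230 225]
194 [145 145 146 144 141 110  86  78  78  80  78  79  79  82  80  83  82  92
 125 225 223 227 226 230 226]
```

The image agrees with the model; the carrier sits 0.6 mm to +x and 0.4 mm to −y of the slot middle. I'll correct this and lower just to the rim.

Request:
{"method": "apply_moves", "body": {"rows": [{"dx": -0.0006,"dy": 0.0004,"dz": -0.006,"spin": 0,"jaw": 0},{"dx": 0,"dy": 0,"dz": -0.006,"spin": 0,"jaw": 0},{"dx": 0,"dy": 0,"dz": 0,"spin": 0,"jaw": 0},{"dx": 0,"dy": 0,"dz": 0,"spin": 0,"jaw": 0},{"dx": 0,"dy": 0,"dz": 0,"spin": 0,"jaw": 0}]}}

```text
time_s: 14.7
ee_pos: [446.1, 241.2, 178.9]
tcp_rot: [[0.009, 0.012, 1.0], [-1.0, 0.005, 0.009], [-0.005, -1.0, 0.012]]
wrist_force: [-1.0, -0.4, -1.4]
finger_gap: 11.9
```

```bash
python3 look.py w7 "[(446,241,110),(446,267,110),(436,267,110),(456,267,110)]"
python3 - <<'E'
from h import *
C=cal("wrist");s=env.state();p=s["ee_pos"];g=cv2.imread("pics/w7.png",0);print(s["wrist_force"])
for n,h,w,l in(("bot",0,6,22),("step",6,8,24),("ftop",72,8,24)):
    print(n,[proj(C,p+[0,0,-61+h]+np.array([w*k,l,0])).round(1) for k in(-1,1)])
w=cv2.imread("pics/w7.png")[130:230,190:320]; cv2.imwrite("pics/c7.png",cv2.resize(w,(780,600),interpolation=cv2.INTER_NEAREST))
E
```

```text
[446.10961381 241.28708518 178.99558826] [[0.009, 0.012, 1.0], [-1.0, 0.006, 0.009], [-0.006, -1.0, 0.012]] [-62.  13.  31. 115.  -8.  54. -27.] 14.85
(446, 241, 110) [252. 189.]
(446, 267, 110) [252. 160.]
(436, 267, 110) [241. 160.]
(456, 267, 110) [264. 160.]
[-0.85448877  0.27551881 -0.48589515]
bot [array([245.4, 165.8]), array([259.6, 165.9])]
step [array([242.9, 164.6]), array([262.3, 164.8])]
ftop [array([240.7, 182.2]), array([266.9, 182.4])]
```

View pics/c7.png

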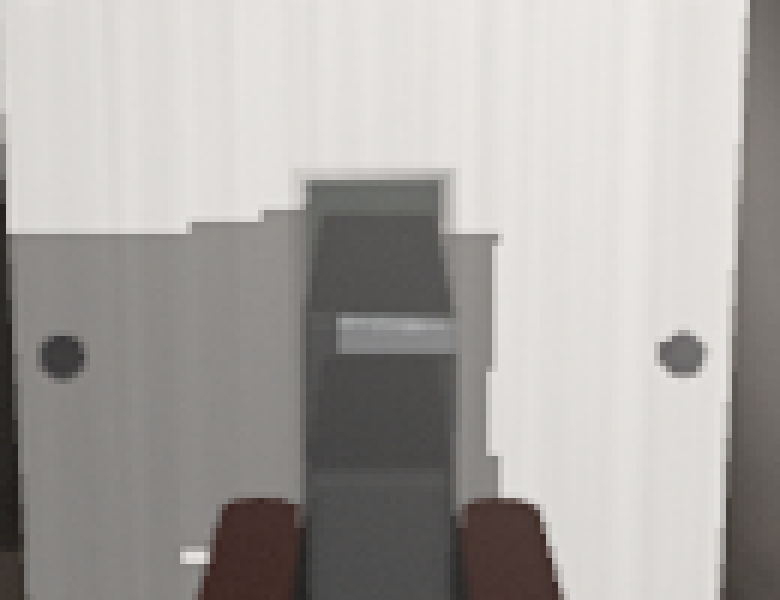

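The slot spans columns 305–441 of the crop and the carrier's foot 318–438, so x needs about −0.4 mm more. The end gap matches the model. I'll enter slowly.

Request:
{"method": "apply_moves", "body": {"rows": [{"dx": -0.0004,"dy": 0,"dz": -0.006,"spin": 0,"jaw": 0},{"dx": 0,"dy": 0,"dz": -0.005,"spin": 0,"jaw": 0},{"dx": 0,"dy": 0,"dz": -0.004,"spin": 0,"jaw": 0},{"dx": 0,"dy": 0,"dz": 0,"spin": 0,"jaw": 0},{"dx": 0,"dy": 0,"dz": 0,"spin": 0,"jaw": 0}]}}

```text
time_s: 15.52
ee_pos: [445.5, 241.2, 162.7]
tcp_rot: [[0.009, 0.012, 1.0], [-1.0, 0.005, 0.009], [-0.005, -1.0, 0.012]]
wrist_force: [1.2, 0.2, -1.4]
finger_gap: 12.0
```

Request:
{"method": "apply_moves", "body": {"rows": [{"dx": 0.0001,"dy": 0,"dz": -0.006,"spin": 0,"jaw": 0},{"dx": 0,"dy": 0,"dz": -0.006,"spin": 0,"jaw": 0},{"dx": 0,"dy": 0,"dz": -0.005,"spin": 0,"jaw": 0},{"dx": 0,"dy": 0,"dz": 0,"spin": 0,"jaw": 0},{"dx": 0,"dy": 0,"dz": 0,"spin": 0,"jaw": 0}]}}

```text
time_s: 16.15
ee_pos: [445.6, 241.2, 144.4]
tcp_rot: [[0.009, 0.012, 1.0], [-1.0, 0.005, 0.009], [-0.005, -1.0, 0.012]]
wrist_force: [-0.1, 0.5, -2.0]
finger_gap: 11.5
```

```bash
cat > f.py <<'E'
from h import *
F=[];T=[]
for _ in range(6):
    env.get_image("top"); s=env.state(); F.append(s["wrist_force"]);T.append(s["ft_torque"])
print(np.mean(F,0).round(2),np.std(F,0).round(2),np.mean(T,0).round(3),np.round(s["ee_pos"],1),s["time_s"],np.abs(s["joint_velocities"]).max())
E
python3 f.py
```

```text
[ 0.15 -0.35 -1.63] [0.31 0.42 0.41] [-0.056  0.068  0.006] [445.6 241.3 144.5] 16.45 0.09207741345028926
```

No side force. Continuing down.

Request:
{"method": "apply_moves", "body": {"rows": [{"dx": 0,"dy": 0,"dz": -0.008,"spin": 0,"jaw": 0},{"dx": 0,"dy": 0,"dz": -0.008,"spin": 0,"jaw": 0},{"dx": 0,"dy": 0,"dz": -0.006,"spin": 0,"jaw": 0},{"dx": 0,"dy": 0,"dz": 0,"spin": 0,"jaw": 0},{"dx": 0,"dy": 0,"dz": 0,"spin": 0,"jaw": 0}]}}

```text
time_s: 17.08
ee_pos: [445.3, 241.1, 120.5]
tcp_rot: [[0.009, 0.011, 1.0], [-1.0, 0.005, 0.009], [-0.005, -1.0, 0.012]]
wrist_force: [-1.0, -0.1, -1.7]
finger_gap: 12.0
```

```bash
python3 f.py
```

```text
[ 0.42 -0.19 -1.26] [0.18 0.36 0.61] [-0.049  0.053 -0.01 ] [445.4 241.2 120.7] 17.375 0.07478417738386169
```

Request:
{"method": "apply_moves", "body": {"rows": [{"dx": 0.0003,"dy": 0,"dz": -0.008,"spin": 0,"jaw": 0},{"dx": 0,"dy": 0,"dz": -0.008,"spin": 0,"jaw": 0},{"dx": 0,"dy": 0,"dz": -0.006,"spin": 0,"jaw": 0},{"dx": 0,"dy": 0,"dz": 0,"spin": 0,"jaw": 0},{"dx": 0,"dy": 0,"dz": 0,"spin": 0,"jaw": 0}]}}

```text
time_s: 18.0
ee_pos: [445.5, 241.1, 96.8]
tcp_rot: [[0.009, 0.011, 1.0], [-1.0, 0.005, 0.009], [-0.005, -1.0, 0.011]]
wrist_force: [-0.7, -0.7, -1.0]
finger_gap: 11.7
```

```bash
python3 f.py
```

```text
[ 0.1   0.   -1.34] [0.42 0.49 0.61] [-0.077  0.079  0.015] [445.5 241.2  97.1] 18.3 0.1514406691831361
```

Request:
{"method": "apply_moves", "body": {"rows": [{"dx": 0,"dy": 0,"dz": -0.003,"spin": 0,"jaw": 0},{"dx": 0,"dy": 0,"dz": 0,"spin": 0,"jaw": 0},{"dx": 0,"dy": 0,"dz": 0,"spin": 0,"jaw": 0},{"dx": 0,"dy": 0,"dz": 0,"spin": 0,"jaw": 0}]}}

```text
time_s: 18.8
ee_pos: [445.5, 241.3, 94.0]
tcp_rot: [[0.009, 0.012, 1.0], [-1.0, 0.005, 0.009], [-0.005, -1.0, 0.012]]
wrist_force: [-0.1, 0.4, -2.2]
finger_gap: 11.7
```

```bash
python3 f.py; python3 look.py w8 "[(446,241,110),(446,267,110),(446,261.2,110)]"
python3 - <<'E'
from h import *
a=cv2.imread("pics/w7.png",0);b=cv2.imread("pics/w8.png",0)
for r in range(164,230,3): print(r,a[r,236:272:3],b[r,236:272:3])
E
```

```text
[ 0.59 -0.03 -1.55] [0.38 0.58 0.37] [-0.051  0.056 -0.004] [445.6 241.3  94. ] 19.1 0.09551345877436498
[445.55178175 241.31895667  93.9838916 ] [[0.009, 0.012, 1.0], [-1.0, 0.005, 0.009], [-0.005, -1.0, 0.012]] [-59.  20.  28. 119. -14.  43. -22.] 19.25
(446, 241, 110) [254. 223.]
(446, 267, 110) [255. 181.]
(446, 261.2, 110) [255. 191.]
164 [216 196 103 105 105 106 107 106 107 141 217 223] [215 213 217 216 214 217 218 216 216 216 216 217]
167 [144 131 104  83  84  84  87  85  87 151 220 225] [215 212 217 214 213 216 218 216 216 216 216 216]
170 [144 129  93  83  85  86  85  86  86 115 141 142] [214 211 216 215 213 216 217 215 216 214 215 217]
173 [144 131  86  83  84  85  83  86  84  92 141 142] [213 210 216 215 213 215 216 214 215 214 214 215]
176 [142 131  79  83  84  83  83  83  85  86 140 141] [213 210 216 214 213 215 217 214 216 214 214 216]
179 [141 132  78  82  82  81  83  83  85  83 141 141] [195 193 192 191 187 186 187 182 179 175 173 169]
182 [142 132  89  87 112 106 107 106 101  98 134 140] [201  96  85  88 109 101 100 102 104  98  95  98]
185 [141 131  85  83 132 131 1
[... 709 characters left out ...]
1  67  68  70  70  70  72  73  71 127 134] [119  91  67  67  67  69  67  67  69  68  89  92]
209 [136 130  79  82  82  83  83  83  85  84 125 134] [118  90  77  80  77  79  78  79  79  79  88  96]
212 [128 133  77  80  79  79  79  81  81  78 126 129] [113  90  70  75  74  76  76  75  74  74  87  91]
215 [52 78 72 77 79 80 79 80 80 79 95 60] [52 66 71 74 75 75 76 75 76 73 67 54]
218 [51 51 72 77 78 77 79 78 79 77 49 61] [50 49 67 74 74 74 75 75 74 72 44 53]
221 [51 48 70 78 78 78 77 79 78 77 48 59] [51 45 67 72 74 73 72 73 73 70 41 51]
224 [49 43 72 76 75 78 76 77 78 77 45 58] [50 41 67 74 73 72 73 74 73 70 38 52]
227 [51 39 70 76 77 76 76 76 77 75 42 57] [47 38 66 71 73 72 72 72 71 68 34 49]
```

Run:
```python
from h import *
b=cv2.imread("pics/w8.png",0)
for r in (178,180,181,182,183,185,187): print(r,b[r,230:280].tolist())
C=(cal("wrist")[0],cal("wrist")[1],np.load("pics/w8.npy"))
print([proj(C,(x,265,110)).round(1) for x in (436,456)],[proj(C,(x,265,105)).round(1) for x in (437.5,453.5)])
```

```text
178 [217, 216, 216, 212, 203, 198, 198, 200, 199, 196, 196, 198, 200, 199, 198, 197, 196, 196, 194, 193, 194, 194, 195, 196, 195, 194, 192, 191, 190, 189, 191, 190, 188, 187, 188, 188, 186, 186, 185, 186, 186, 186, 184, 182, 203, 218, 221, 222, 220, 218]
180 [216, 216, 216, 212, 202, 196, 196, 187, 169, 165, 167, 160, 158, 161, 160, 160, 158, 156, 154, 153, 152, 151, 150, 151, 151, 149, 148, 146, 145, 145, 143, 143, 144, 143, 140, 143, 147, 146, 142, 141, 145, 161, 172, 173, 202, 219, 221, 222, 221, 218]
181 [216, 216, 216, 212, 201, 196, 199, 171, 111, 92, 82, 74, 74, 74, 74, 74, 74, 76, 73, 73, 73, 72, 71, 72, 71, 72, 73, 74, 74, 75, 74, 75, 75, 75, 79, 85, 94, 97, 97, 94, 120, 157, 172, 173, 203, 220, 221, 221, 219, 217]
182 [218, 218, 217, 214, 204, 198, 201, 173, 114, 96, 88, 82, 85, 89, 87, 88, 85, 100, 109, 105, 99, 101, 108, 104, 100, 108, 108, 102, 106, 109, 104, 98, 97, 98, 97, 95, 95, 99, 99, 98, 122, 157, 171, 173, 203, 220, 220, 221, 220, 217]
183 [210, 209, 208, 205, 194, 189, 191, 163, 108, 95, 90, 85, 87, 87, 85, 86, 82, 130, 157, 155, 142, 143, 157, 151, 147, 156, 154, 149, 151, 153, 151, 136, 130, 136, 133, 120, 104, 100, 100, 97, 123, 158, 171, 172, 203, 219, 220, 221, 219, 217]
185 [138, 138, 137, 134, 127, 123, 124, 116, 102, 97, 90, 83, 84, 85, 85, 85, 82, 111, 128, 127, 126, 126, 126, 125, 127, 127, 128, 126, 126, 128, 128, 133, 142, 138, 132, 125, 108, 100, 99, 97, 122, 157, 171, 171, 201, 219, 220, 221, 219, 217]
187 [138, 138, 137, 136, 129, 123, 124, 118, 104, 97, 88, 83, 84, 84, 85, 85, 81, 114, 133, 131, 131, 131, 130, 132, 131, 131, 131, 131, 132, 132, 132, 131, 141, 141, 134, 129, 112, 98, 98, 97, 133, 163, 172, 171, 201, 219, 220, 222, 214, 208]
[array([237.9, 184.6]), array([271.5, 184.8])] [array([240.7, 182.8]), array([266.8, 182.9])]
```

The slot spans columns 237.7–270.5 and the frame 240.5–266, so there's a gap on both sides. The frame sits about 0.5 mm too far to −x, so I'll nudge it.

Request:
{"method": "apply_moves", "body": {"rows": [{"dx": 0.0005,"dy": 0,"dz": 0,"spin": 0,"jaw": 0},{"dx": 0,"dy": 0,"dz": 0,"spin": 0,"jaw": 0},{"dx": 0,"dy": 0,"dz": 0,"spin": 0,"jaw": 0},{"dx": 0,"dy": 0,"dz": 0,"spin": 0,"jaw": 0},{"dx": 0,"dy": 0,"dz": 0,"spin": 0,"jaw": 0}]}}

```text
time_s: 19.92
ee_pos: [446.1, 241.3, 94.0]
tcp_rot: [[0.009, 0.012, 1.0], [-1.0, 0.005, 0.009], [-0.005, -1.0, 0.012]]
wrist_force: [-0.2, 0.1, -1.4]
finger_gap: 12.0
```

```bash
python3 f.py; python3 look.py w9 "[]"
python3 - <<'E'
from h import *
b=cv2.imread("pics/w9.png",0); print(b[185,230:280].tolist()); print(env.state()["finger_gap"])
print(env.job_done())
E
```

```text
[ 0.2  -0.18 -1.93] [0.46 0.31 0.26] [-0.054  0.045 -0.005] [446.1 241.3  94. ] 20.225 0.17242989289385904
[446.08325767 241.30413917  93.97518418] [[0.009, 0.012, 1.0], [-1.0, 0.005, 0.009], [-0.005, -1.0, 0.012]] [-59.  20.  28. 119. -14.  43. -22.] 20.375
[138, 138, 136, 130, 123, 124, 119, 105, 96, 97, 89, 83, 85, 85, 83, 82, 120, 132, 133, 131, 126, 125, 125, 126, 127, 128, 128, 128, 127, 127, 127, 139, 152, 153, 141, 124, 108, 99, 96, 120, 158, 171, 173, 201, 218, 220, 221, 220, 217, 216]
11.968482038898577
the job is handed in; nothing more can be done
None
```

I took the carrier out of its stand by the grip at 20 N, carried it over the instrument, lowered it upright into the slot and handed the job in at about 20.4 s with the gripper still holding it. The hand-in reports no verdict.

**Last checks**
- **Grip:** the finger gap was 12.0 mm. The carrier had not shifted in the gripper between entering the slot and the last pictures.
- **Position:** the carrier is about 0.3 mm from the slot's middle in x and y. The last wrist picture shows a gap on both long sides.
- **Depth:** the underside is about 77 mm below the lid top, worked out from the height at which I gripped it.
- **Forces:** the mean side force was at most about 0.2 N, within noise. The vertical force was about −1.9 N, roughly the carrier's weight (1.2 N), so nothing was holding it up from below.

**What disagreed**
- **Missed first grasp:** the fingers shut just above the grip plate. Both the side and wrist cameras put the real fingertips about 26 mm above the reported TCP (tool point). I reopened, went about 26 mm lower and gripped properly. The carrier was not disturbed.
- **First slot reading:** it was about 3 mm off in y because I used the arm's pose from after the picture. Redone with the pose at the picture, both views agreed.

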